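# Index the cross-slide and hold the locating pin in the jig plate

### The job

On the small drilling fixture, take the black post and slide the table so that the scribed cross on the steel plate stands under the tip of the locating pin; pause there for a second as the datum check. Then slide the table on until the large round hole stands under the pin, let go of the post, and push the spring-loaded black button down 12 mm, so that the pin stands in the hole without touching bottom. Finish while still holding the button down at 12 mm; do not press the pin anywhere but over the large hole, and leave the standing bolt, angle iron, brass block and oil bottle where they are.

Things in the scene. Friction and masses are not known exactly. Their poses are not given: they have to be found in the camera images.
- fixture: Grey fixed drilling fixture with a 260 x 170 x 12 mm foot. Origin: on the worktop exactly below the locating pin. Its x axis points from the post side towards the column at the back (column 91 to 117 mm behind the pin), y along the width, z up. The overhanging arm (34 mm wide, z 106 to 130 mm) carries the pin's guide bush (30 mm diameter, z 100 to 138 mm) above the plate
- slide_x (a joint): Lower slide of the table, m, -0.030 to 0.030, positive moves table, plate and post along the fixture's +x; about 1 N friction, stays where it is left
- carrier (a joint): Upper slide of the table, m, -0.030 to 0.030, positive moves table, plate and post along the fixture's +y; about 1 N friction, stays where it is left
- post_top (a point): Centre of the top of the black upright round post by which the table is moved: 22 mm diameter, top at z = 107 mm, standing free above the table's 42 mm high tongue and a 46 mm high collar. It is rigid with the plate, 120 mm in front of the plate's centre; holding it moves both slides at once. Axes as the fixture's
- cross (a point): Centre of the scribed diagonal dark cross (lines 22 mm long, 2 mm wide) on the top face (z = 54 mm) of the square steel plate, 90 x 90 x 12 mm, that rides on the table; 20 mm towards the post and 18 mm to +y from the plate's centre
- hole (a point): Centre of the mouth (z = 54 mm) of the large round hole, 14 mm diameter, 12 mm deep; 20 mm towards the column and 18 mm to -y from the plate's centre. The two small holes, 6 mm, at the other two corners are not meant and do not admit the pin
- pin_tip (a point): Lowest point of the upright 8 mm steel locating pin with round end; at rest at z = 60 mm, 6 mm above the plate. It moves only up and down with the button
- button_top (a point): Centre of the top of the black round palm button on the pin, 40 mm diameter, 12 mm thick, flat top at z = 177 mm at rest (165 mm when pushed 12 mm). Press from above
- palm_button: The same black palm button with its stem and pin as one body; its origin is the fixture's origin raised or lowered with the button, not its middle
- plunger (a joint): Downward travel of pin and button, m: 0 at rest, 0.018 at the bottom stop. The spring pushes up with about 4.5 N at the start, 8.5 N at 12 mm and 11 N at the stop, and returns it when let go. A dark ring on the stem, its lower edge 11.5 mm above the bush at rest, goes into the bush at 12 mm
- bolt: Loose bolt with nut, 22 mm across, 69 mm high, standing upright beside the fixture; leave alone. Origin: centre of its underside
- angle: Loose angle iron offcut, 45 x 50 x 50 mm, beside the fixture near the post; leave alone. Origin: centre of its underside
- block: Loose brass block, 32 x 75 x 25 mm, lying on the other side of the fixture; leave alone. Origin: centre of its underside
- oil: Loose oil bottle with cap, 54 mm diameter, 166 mm high, near the back; leave alone. Origin: centre of its underside

How it is judged:
By the outcome, as a careful person would: the job done as asked, in the order asked, and still so for the second after the job is handed in, while the arm keeps its last pose, push and grip.
It also fails if it takes over 45 s, if anything falls off the work surface, if the arm or the gripper's body presses on something with over 40 N, if the wrist force passes 120 N, or if a joint passes its speed limit or range.

### The arm

A 6-joint arm with a two-finger parallel gripper is mounted at the origin on a cart in front of the work surface, level with it; the furniture and walls round the work are solid. World frame = base frame: x ahead of the robot, y to its left, z up, the work surface at z = 0. Lengths are in mm, angles in rad, forces in N, time in s.
With the tool pointing down it reaches from about 350 to 850 mm from the base axis. Payload 8.1 kg.
Tool frame: the origin (TCP) lies at the very end of the fingers, on their centre line; the grasp point (between the pads) lies 19 mm behind it; z points along the fingers, y is the line along which they close (so a half turn about z gives the same grasp; the last joint's range is limited). The gripper opens to 93 mm and grips with 3 to 60 N. Pads are 15 mm wide; open, the fingers measure 128 mm over their backs; the gripper's body (75 mm by 188 mm) begins 65 mm behind the grasp point.
Start: joints at [-1.339, 0.13, 1.488, -0, 1.523, -0.085], TCP at [186.937, -570.14, 218.635] pointing down, gripper open.
Joint ranges: [-2.96, 2.96], [-0.89, 2.26], [0.02, 2.5], [-1.34, 4.48], [0, 2.73], [-2.66, 2.66]. Speed limits (rad/s): [2.39, 2.39, 2.79, 3.14, 3.14, 3.14].

### API

Orientations are given as a unit quaternion [x, y, z, w].
In Python, from cell import status, viewer, robot gives the robot as it stands.
- The arm moves only by the tool play_rows, never from a script. Its argument "increments" is a list of rows, each an object of numbers: "fingers": the closure in counts, from 0 (fully open) to 255 (shut); "tx", "ty", "tz": the shift along the tool's x, y, z in mm; "rx", "ry", "rz": the turn, a rotation vector about the tool's x, y, z in rad. In form: [{"fingers": .., "tx": .., "ty": .., "tz": .., "rx": .., "ry": .., "rz": ..}, ...]. A call has 1 to 5 rows; each row is the pose to reach, as a shift and turn from the pose commanded when the call began, along the tool's axes at that moment; what a row does not reach only later rows make up. A row lasts 1/12 s, in which the tool goes at most 41.7 mm and 7.16 degrees, less where a joint would pass 70% of its speed; a pose out of reach is approached as far as the arm can. A call with a gripper value outside its range is refused whole. The fingers move at their own pace and stop on an object; the grip force is fixed at half the most. Time passes only in rows, so rows that repeat a pose let the fingers close. It gives the time, the measured TCP pose, the force, the opening and the grip force at its end, in the units of the state.
- status.get_obs(): the state, without advancing time (a new reading comes with each control period).
- viewer.snapshot(name): name is "scene" or "top" or "wrist"; returns (picture, depth): 384x512x3 uint8, blue, green, red; 384x512 float32, mm along the optical axis (not along the pixel's ray), 0 where there is no reading.
- viewer.camera_info(name): a dict with "fovy" (degrees; the focal length in pixels is half the picture's height over the tangent of half this angle, whatever the lens; pixels are square), "cx", "cy" (the principal point, pixels), "dist" ([k1, k2, p1, p2, k3] as OpenCV has them; the pictures are not rectified), "world_to_cam" (4x4, takes a point from world to camera coordinates). Camera axes: x right, y up, looking along -z (the intrinsics and any distortion apply to the point x, -y, -z); pixel columns grow to the right and rows downward; lengths in mm; the calibration is good to about 2 mm. A picture is of the moment at which its call begins: read the wrist's pose just before it. camera_info takes no time and is no camera call; for the wrist camera it gives the pose at the moment of the call.
- robot.close_job(): hands the job in; it is judged then, once.
Trained networks look in the newest picture that a camera, given by its name, has taken for a name from the list of things; names that differ only in an ending like _2 or _b are one class to them, and where a whole thing is asked for, a point or a joint stands for the part that bears it (a point fixed in the world has none). Each returns a list of dicts, best first, with "score" (0 to 1); they miss things now and then, are a little off and sometimes report something else, mostly with a low value. They report only what shows in the picture. A call takes as long as a camera call.
- viewer.spot_in(camera, label): "rect" ([left, top, width, height] in pixels, round what is visible of it).
- viewer.regions_of(camera, label): "mask" (384x512 bool, what is visible of it) and "rect" ([left, top, width, height] in pixels, round what is visible of it).
- viewer.mark_of(camera, label): "uv" ([column, row] in pixels: a listed point, or the origin of a listed thing).
The state is a dict: "time": time; "joints": joint angles; "qvel": joint speeds; "effort": joint torques, N m; "eef_pos": TCP position; "eef_rot": TCP orientation; "ft_force": force on the tool from outside, world axes, zero at the start; "torque": the same for the moment, N m; "gripper_width": finger opening in mm; "grasp_force": force on a finger pad.
Only numpy, scipy, OpenCV 4.12 (cv2) and the standard library are available. Lean on these libraries where they do the work, as an engineer would, in place of code of your own. Each camera call takes 0.05 s, during which the arm holds its last target. There are 200 camera calls.

## Working session

There is one attempt and no reset: what is moved stays moved. The work goes in short steps, Python scripts to look and compute and a tool call to move; the robot and the scene stay as the last step left them, time stands still between calls to the robot, and variables do not carry over. Pictures are saved under pics/ and viewed, at most 10 in all, crops included, and the job is handed in when it is done.

Besides the shell and the picture viewer there is one more tool, called after "Request:" in YAML: its name, and indented under it one key for each argument. play_rows: Moves the arm, as the interface text tells. Its arguments: {"type":"object","properties":{"increments":{"type":"array"}},"required":["increments"]}

```bash
mkdir -p pics
cat > h.py <<'E'
import numpy as np, cv2
from cell import status, viewer, robot
def K(n):
    c=viewer.camera_info(n); f=192/np.tan(np.radians(c["fovy"])/2)
    return np.array([[f,0,c["cx"]],[0,f,c["cy"]],[0,0,1]]),np.array(c["dist"],float),np.array(c["world_to_cam"])
def ray(n,uv,cal=None):
    k,d,T=cal or K(n)
    p=cv2.undistortPoints(np.array([[uv]],float),k,d)[0,0]
    v=T[:3,:3].T@np.array([p[0],-p[1],-1]); o=-T[:3,:3].T@T[:3,3]
    return o,v
def atz(n,uv,z,cal=None):
    o,v=ray(n,uv,cal); return o+v*(z-o[2])/v[2]
def proj(n,P,cal=None):
    k,d,T=cal or K(n); q=T[:3,:3]@np.asarray(P,float)+T[:3,3]
    return cv2.projectPoints(np.array([[q[0],-q[1],-q[2]]]),np.zeros(3),np.zeros(3),k,d)[0][0,0]
E
python3 - <<'E'
from h import *
np.set_printoptions(precision=1,suppress=True)
o=status.get_obs(); print(o)
Z=dict(post_top=107,cross=54,hole=54,pin_tip=60,button_top=177,fixture=0,bolt=0,angle=0,block=0,oil=0)
ims=[]
for n in("scene","top"):
    im,d=viewer.snapshot(n); ims.append(im)
    for l,z in Z.items():
        for r in viewer.mark_of(n,l)[:2]: print(n,l,round(r["score"],2),np.array(r["uv"]),atz(n,r["uv"],z))
cv2.imwrite("pics/a.png",cv2.resize(np.vstack(ims),(400*1,600)))
cv2.imwrite("pics/top.png",cv2.resize(ims[1],(800,600)))
cv2.imwrite("pics/scene.png",cv2.resize(ims[0],(800,600)))
E
```

```text
{'time': 0.0, 'joints': array([-1.3,  0.1,  1.5,  0. ,  1.5, -0.1]), 'qvel': array([ 0., -0.,  0., -0.,  0., -0.]), 'effort': array([ -0. , -56. , -49.2,   0.1,   0. ,  -0. ]), 'eef_pos': array([ 186.8, -569.6,  217.6]), 'eef_rot': array([ 1. ,  0.2, -0. , -0. ]), 'ft_force': array([-0.5, -0.7,  0.4]), 'torque': array([-0., -0.,  0.]), 'grasp_force': 0.0, 'gripper_width': 92.88904917143208}
scene cross 0.61 [230.4 215. ] [ 524.4 -236.3   54. ]
scene cross 0.4 [250.9 216.6] [ 559.5 -274.6   54. ]
scene hole 0.95 [250.8 222.1] [ 544.5 -292.4   54. ]
scene pin_tip 0.58 [248.6 214.6] [ 555.1 -270.9   60. ]
scene button_top 0.81 [252.9 175.7] [ 555.4 -287.5  177. ]
scene fixture 0.64 [255.6 237.6] [ 558.6 -294.1    0. ]
scene bolt 0.65 [272.9 265.1] [ 524.3 -396.6    0. ]
scene bolt 0.49 [252.4 238.5] [ 550.1 -291.7    0. ]
scene block 0.57 [247.8 210.8] [ 619.2 -187.9    0. ]
scene oil 0.64 [259.1 196. ] [ 695.  -148.3    0. ]
top post_top 0.76 [207.4 248.8] [ 437.8 -200.7  107. ]
top cross 0.59 [226.2 205.8] [ 529.9 -240.9   54. ]
top hole 0.69 [247.9 199. ] [ 544.2 -290.8   54. ]
top button_top 0.57 [250.9 190.2] [ 556.8 -294.9  177. ]
top fixture 0.58 [248.7 197. ] [ 551.1 -293.8    0. ]
top bolt 0.47 [289.  214.5] [ 506.5 -390.3    0. ]
top angle 0.81 [271.  251.8] [ 418.3 -344.1    0. ]
top block 0.86 [205.1 168.5] [ 622.6 -190.2    0. ]
top oil 0.72 [185.2 131.3] [ 714.1 -144.     0. ]
```

View pics/top.png

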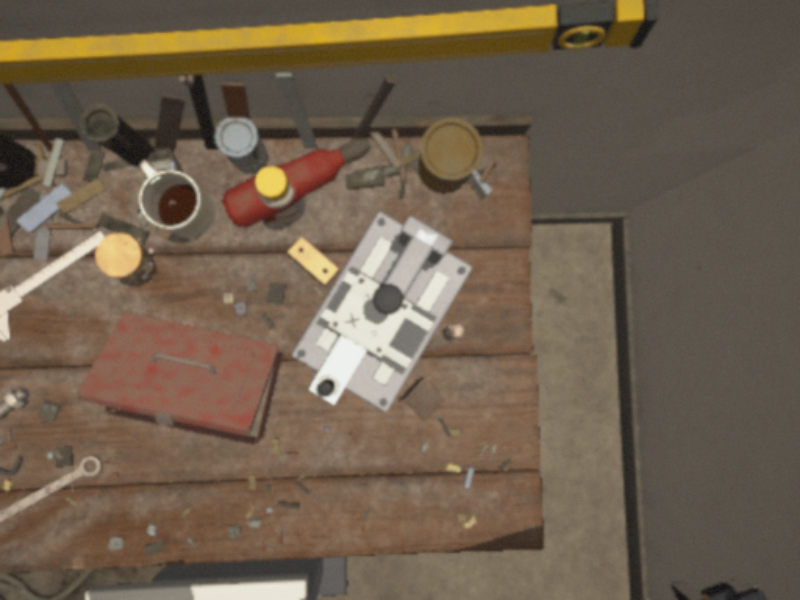

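View pics/scene.png

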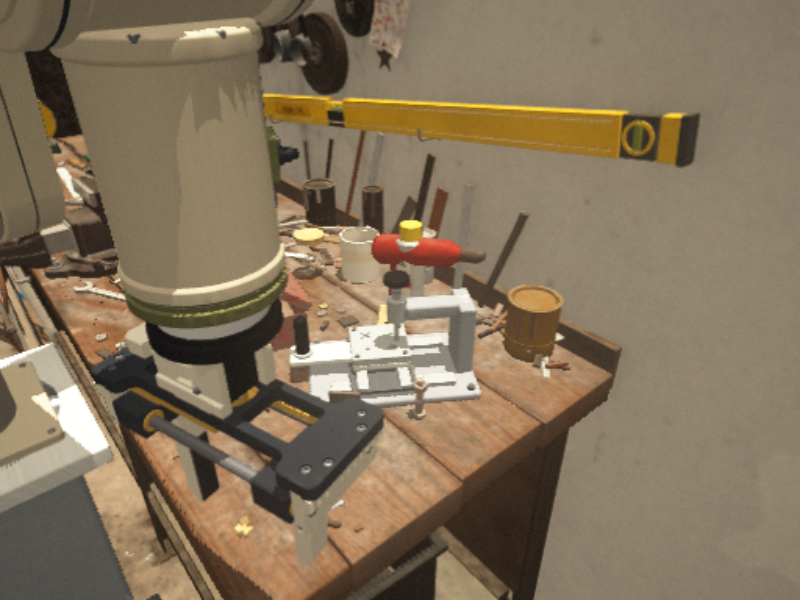

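```bash
cat >> h.py <<'E'
from scipy.spatial.transform import Rotation as R
def inc(target,yvec=None):
    "shift/turn in tool axes from measured pose to target TCP pointing down with tool y along yvec"
    o=status.get_obs(); r=R.from_quat(o["eef_rot"]); p=o["eef_pos"]
    t=r.inv().apply(np.array(target)-p); rv=np.zeros(3)
    if yvec is not None:
        y=np.r_[yvec,0]/np.linalg.norm(yvec); 
        if y@r.as_matrix()[:,1]<0: y=-y
        z=np.array([0,0,-1.]); M=np.c_[np.cross(y,z),y,z]
        rv=(r.inv()*R.from_matrix(M)).as_rotvec()
    return t.round(1),rv.round(3)
E
python3 - <<'E'
from h import *
np.set_printoptions(precision=3,suppress=True)
o=status.get_obs(); m=R.from_quat(o["eef_rot"]).as_matrix(); print(m)
c=K("wrist"); T=c[2]; print("cam pos in tool",m.T@(-T[:3,:3].T@T[:3,3]-o["eef_pos"]),"view dir tool",m.T@(-T[2,:3]),"right",m.T@T[0,:3],c[0])
print(inc([438,-201,230],[.53,.848]))
E
```

```text
[[ 0.95   0.312  0.   ]
 [ 0.312 -0.95   0.   ]
 [ 0.     0.    -1.   ]]
cam pos in tool [  83.99     0.241 -165.426] view dir tool [-0.3    0.001  0.954] right [ 0.001  1.    -0.001] [[280.434   0.    253.25 ]
 [  0.    280.434 192.002]
 [  0.      0.      1.   ]]
(array([ 353.5, -272.6,  -11.3]), array([-0.   , -0.   ,  0.875]))
```

Request:
play_rows:
  increments:
    - {"tx":30,"ty":-23,"tz":-2,"rz":-0.12,"fingers":0}
    - {"tx":60,"ty":-46,"tz":-4,"rz":-0.24,"fingers":0}
    - {"tx":90,"ty":-69,"tz":-6,"rz":-0.36,"fingers":0}
    - {"tx":120,"ty":-92,"tz":-8,"rz":-0.48,"fingers":0}
    - {"tx":150,"ty":-115,"tz":-10,"rz":-0.6,"fingers":0}

```text
invalid input
```

```bash
python3 -c "
from h import *
print(inc([440,-205,230]),status.get_obs()['time'])"
```

```text
(array([ 354.2, -268.1,  -11.3]), array([0., 0., 0.])) 1.1
```

Request:
play_rows:
  increments:
    - {"fingers":0,"tx":30,"ty":-23,"tz":-2,"rx":0,"ry":0,"rz":-0.12}
    - {"fingers":0,"tx":60,"ty":-46,"tz":-4,"rx":0,"ry":0,"rz":-0.24}
    - {"fingers":0,"tx":90,"ty":-69,"tz":-6,"rx":0,"ry":0,"rz":-0.36}
    - {"fingers":0,"tx":120,"ty":-92,"tz":-8,"rx":0,"ry":0,"rz":-0.48}
    - {"fingers":0,"tx":150,"ty":-115,"tz":-10,"rx":0,"ry":0,"rz":-0.6}

```text
time: 1.52
eef_pos: [294.2, -412.7, 228.7]
eef_rot: [0.896, 0.445, 0.0, 0.0]
ft_force: [0.6, -0.9, 0.9]
gripper_width: 93.0
grasp_force: 0.0
```

```bash
python3 -c "
from h import *
print(inc([440,-205,230]),status.get_obs()['time'])"
```

```text
(array([253.6,  -9.3,  -1.3]), array([0., 0., 0.])) 1.5167
```

Request:
play_rows:
  increments:
    - {"fingers":0,"tx":30,"ty":-1,"tz":0,"rx":0,"ry":0,"rz":-0.12}
    - {"fingers":0,"tx":60,"ty":-2,"tz":0,"rx":0,"ry":0,"rz":-0.24}
    - {"fingers":0,"tx":90,"ty":-3,"tz":0,"rx":0,"ry":0,"rz":-0.36}
    - {"fingers":0,"tx":120,"ty":-4,"tz":0,"rx":0,"ry":0,"rz":-0.48}
    - {"fingers":0,"tx":150,"ty":-5,"tz":0,"rx":0,"ry":0,"rz":-0.6}

```text
time: 1.93
eef_pos: [381.6, -290.8, 228.9]
eef_rot: [0.724, 0.69, 0.0, 0.0]
ft_force: [0.5, -0.5, 0.1]
gripper_width: 92.9
grasp_force: 0.0
```

Request:
play_rows:
  increments:
    - {"fingers":0,"tx":17,"ty":11,"tz":0,"rx":0,"ry":0,"rz":-0.12}
    - {"fingers":0,"tx":34,"ty":22,"tz":0,"rx":0,"ry":0,"rz":-0.24}
    - {"fingers":0,"tx":51,"ty":33,"tz":0,"rx":0,"ry":0,"rz":-0.36}
    - {"fingers":0,"tx":68,"ty":44,"tz":0,"rx":0,"ry":0,"rz":-0.48}
    - {"fingers":0,"tx":85,"ty":56,"tz":0,"rx":0,"ry":0,"rz":-0.6}

```text
time: 2.35
eef_pos: [441.9, -209.3, 228.8]
eef_rot: [0.488, 0.873, -0.0, 0.0]
ft_force: [-0.1, -0.3, 0.2]
gripper_width: 93.2
grasp_force: 0.0
```

Request:
play_rows:
  increments:
    - {"fingers":0,"tx":0,"ty":0,"tz":0,"rx":0,"ry":0,"rz":-0.12}
    - {"fingers":0,"tx":0,"ty":0,"tz":0,"rx":0,"ry":0,"rz":-0.24}
    - {"fingers":0,"tx":0,"ty":0,"tz":0,"rx":0,"ry":0,"rz":-0.36}
    - {"fingers":0,"tx":0,"ty":0,"tz":0,"rx":0,"ry":0,"rz":-0.467}
    - {"fingers":0,"tx":0,"ty":0,"tz":0,"rx":0,"ry":0,"rz":-0.467}

```text
time: 2.77
eef_pos: [441.5, -210.1, 228.7]
eef_rot: [0.273, 0.962, -0.0, 0.0]
ft_force: [-0.7, 0.2, 0.5]
gripper_width: 93.0
grasp_force: 0.0
```

Run:
```python
from h import *
np.set_printoptions(precision=1,suppress=True)
print(inc([440,-205,230],[.53,.848]),status.get_obs()['time'],status.get_obs()['eef_pos'])
cal=K("wrist"); np.save("calw.npy",np.array(cal,object),allow_pickle=True)
im,d=viewer.snapshot("wrist"); np.save("w1d.npy",d); cv2.imwrite("pics/w1raw.png",im)
cv2.imwrite("pics/w1.png",cv2.resize(im,(800,600)))
Z=dict(post_top=107,cross=54,hole=54,pin_tip=60,button_top=177,fixture=0)
for l,z in Z.items():
    for r in viewer.mark_of("wrist",l)[:2]: print(l,round(r["score"],2),np.array(r["uv"]),atz("wrist",r["uv"],z,cal))
```

```text
(array([ 4. ,  3.6, -1.3]), array([-0.,  0.,  0.])) 2.7667 [ 441.5 -210.1  228.7]
post_top 0.7 [257.7 179.7] [ 437.7 -202.6  107. ]
cross 0.8 [269.4 243.3] [ 534.3 -242.1   54. ]
hole 0.64 [245.1 262.8] [ 542.5 -286.    54. ]
pin_tip 0.66 [245.4 272. ] [ 551.9 -291.2   60. ]
button_top 0.58 [248.4 344.1] [ 558.7 -288.2  177. ]
fixture 0.66 [247.7 249.4] [ 551.7 -288.7    0. ]
```

View pics/w1.png

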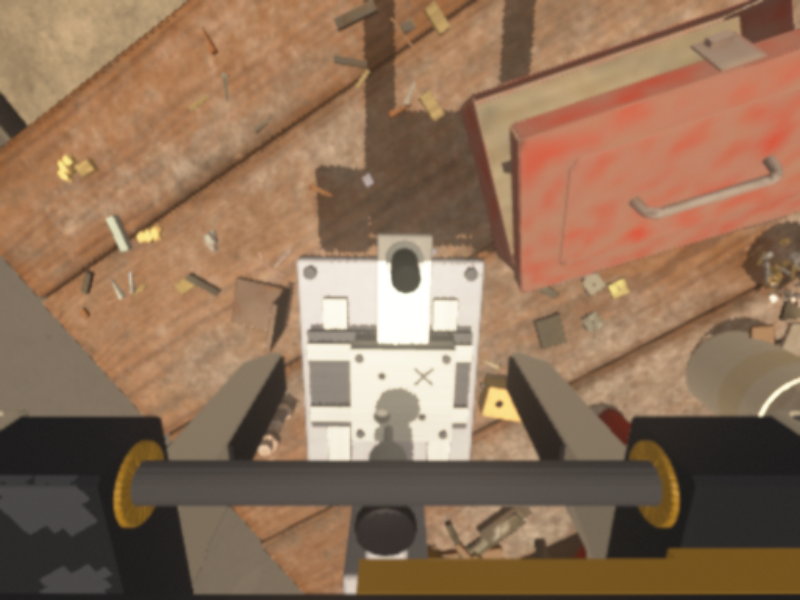

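Run:
```python
from h import *
im=cv2.imread("pics/w1raw.png")
c=im[145:300,185:315]; cv2.imwrite("pics/w1c.png",cv2.resize(np.clip(c.astype(float)**.8*2.2,0,255).astype(np.uint8),None,fx=3.8,fy=3.8,interpolation=cv2.INTER_CUBIC))
```

```text
(no output)
```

View pics/w1c.png

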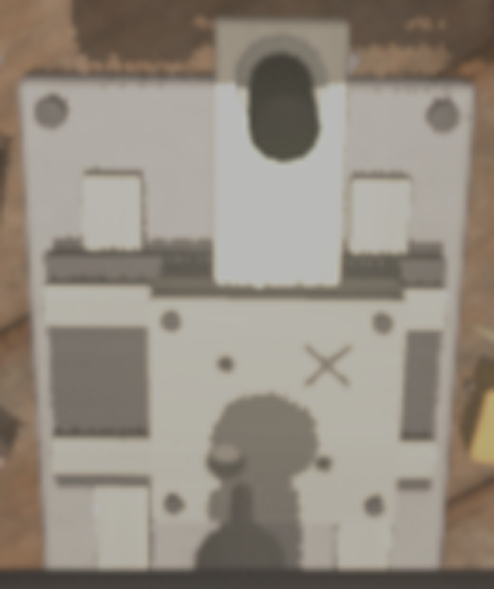

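Run:
```python
from h import *
from scipy.optimize import least_squares
np.set_printoptions(precision=2,suppress=True)
cal=tuple(np.load("calw.npy",allow_pickle=True))
f=lambda x,y:(185+x/3.8,145+y/3.8)
pts=[((-20,18),54,f(327,366)),((20,-18),54,f(226,460)),((-20,-18),54,f(226,363)),((20,18),54,f(323,463)),((-120,0),107,f(284,126))]
W=np.array([atz("w",p[2],p[1],cal)[:2] for p in pts]); M=np.array([p[0] for p in pts],float)
def mod(q): 
    c,s=np.cos(q[2]),np.sin(q[2]); return M@np.array([[c,s],[-s,c]])+q[:2]
r=least_squares(lambda q:(mod(q)-W).ravel(),[540,-265,-.56]); print("plate",r.x,np.degrees(r.x[2]),"\n",W-mod(r.x))
a=atz("w",f(51,111),12,cal);b=atz("w",f(443,115),12,cal); d=b-a; th=np.arctan2(-d[0],d[1]); print("foot",np.degrees(th),np.linalg.norm(d))
th=r.x[2];ex=np.array([np.cos(th),np.sin(th)]);ey=np.array([-ex[1],ex[0]])
mid=(a+b)[:2]/2
for n,uv,z in(("pin",f(241,484),60),("pinnet",(245.4,272),60),("btn",(246.6,339.5),177),("btnnet",(248.4,344.1),177),("bush bottom?",f(240,560),138),("mid",(0,0),0)):
    P=atz("w",uv,z,cal)[:2] if n!="mid" else mid
    print(n,P,"rel plate centre",ex@(P-r.x[:2]),ey@(P-r.x[:2]))
print(ex)
print("post W",W[4])
```

```text
plate [ 539.49 -264.13   -0.56] -32.28633629894884 
 [[ 0.73 -0.46]
 [-0.34  0.57]
 [ 0.21  0.12]
 [ 0.06 -0.33]
 [-0.66  0.1 ]]
foot -32.2120056559278 144.60986438360823
pin [ 554.57 -287.95] rel plate centre 25.47200003001184 -12.083082135778513
pinnet [ 551.9  -291.18] rel plate centre 24.938695595841605 -16.23513255880852
btn [ 552.98 -286.71] rel plate centre 23.46843842213933 -11.881304267376915
btnnet [ 558.72 -288.22] rel plate centre 29.12317354701253 -10.091556519544596
bush bottom? [ 532.44 -272.95] rel plate centre -1.2483242958836873 -11.213482720573502
mid [ 448.36 -220.12] rel plate centre -100.55341152232351 -11.468061867537173
[ 0.85 -0.53]
post W [ 437.38 -199.93]
```

Run:
```python
from h import *
print(inc([437.8,-200.2,66],[np.sin(np.radians(32.25)),np.cos(np.radians(32.25))]))
```

```text
(array([  8.4,   6.6, 162.7]), array([0.   , 0.   , 0.003]))
```

Request:
play_rows:
  increments:
    - {"fingers":60,"tx":8.4,"ty":6.6,"tz":34,"rx":0,"ry":0,"rz":0.003}
    - {"fingers":60,"tx":8.4,"ty":6.6,"tz":70,"rx":0,"ry":0,"rz":0.003}
    - {"fingers":60,"tx":8.4,"ty":6.6,"tz":105,"rx":0,"ry":0,"rz":0.003}
    - {"fingers":60,"tx":8.4,"ty":6.6,"tz":140,"rx":0,"ry":0,"rz":0.003}
    - {"fingers":60,"tx":8.4,"ty":6.6,"tz":162.5,"rx":0,"ry":0,"rz":0.003}

```text
time: 3.53
eef_pos: [436.0, -199.1, 62.6]
eef_rot: [0.277, 0.961, 0.0, -0.002]
ft_force: [-0.5, -0.0, 0.4]
gripper_width: 71.1
grasp_force: 0.0
```

Request:
play_rows:
  increments:
    - {"fingers":255,"tx":0,"ty":0,"tz":0,"rx":0,"ry":0,"rz":0}
    - {"fingers":255,"tx":0,"ty":0,"tz":0,"rx":0,"ry":0,"rz":0}
    - {"fingers":255,"tx":0,"ty":0,"tz":0,"rx":0,"ry":0,"rz":0}
    - {"fingers":255,"tx":0,"ty":0,"tz":0,"rx":0,"ry":0,"rz":0}
    - {"fingers":255,"tx":0,"ty":0,"tz":0,"rx":0,"ry":0,"rz":0}

```text
time: 3.95
eef_pos: [439.4, -201.1, 68.5]
eef_rot: [0.277, 0.961, -0.001, 0.002]
ft_force: [-0.4, 0.7, -0.9]
gripper_width: 42.6
grasp_force: 0.0
```

Request:
play_rows:
  increments:
    - {"fingers":255,"tx":0,"ty":0,"tz":0,"rx":0,"ry":0,"rz":0}
    - {"fingers":255,"tx":0,"ty":0,"tz":0,"rx":0,"ry":0,"rz":0}
    - {"fingers":255,"tx":0,"ty":0,"tz":0,"rx":0,"ry":0,"rz":0}

```text
time: 4.2
eef_pos: [438.1, -200.3, 66.7]
eef_rot: [0.277, 0.961, -0.0, 0.0]
ft_force: [0.1, -0.5, 0.9]
gripper_width: 22.3
grasp_force: 0.0
```

Run:
```python
from h import *
cal=K("wrist"); np.save("calw2.npy",np.array(cal,object),allow_pickle=True)
o=status.get_obs();print(o["eef_pos"],R.from_quat(o["eef_rot"]).as_matrix())
im,d=viewer.snapshot("wrist"); cv2.imwrite("pics/w2raw.png",im)
cv2.imwrite("pics/w2.png",cv2.resize(im,(800,600)))
```

```text
[ 438.13950525 -200.34644421   66.72601386] [[-8.46809012e-01  5.31896398e-01  8.48314815e-04]
 [ 5.31896156e-01  8.46809437e-01 -5.07730834e-04]
 [-9.88421193e-04  2.12643429e-05 -9.99999511e-01]]
```

View pics/w2.png

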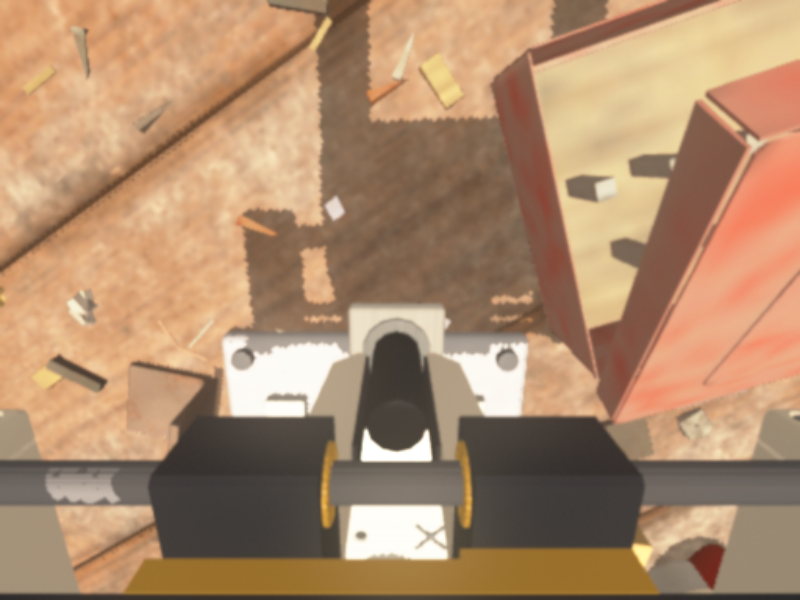

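Request:
play_rows:
  increments:
    - {"fingers":255,"tx":0,"ty":0,"tz":0,"rx":0,"ry":0,"rz":0}
    - {"fingers":255,"tx":0,"ty":0,"tz":0,"rx":0,"ry":0,"rz":0}
    - {"fingers":255,"tx":0,"ty":0,"tz":0,"rx":0,"ry":0,"rz":0}

```text
time: 4.5
eef_pos: [438.1, -200.3, 66.6]
eef_rot: [0.277, 0.961, -0.0, 0.0]
ft_force: [-0.8, -0.3, 5.9]
gripper_width: 21.4
grasp_force: 30.0
```

Request:
play_rows:
  increments:
    - {"fingers":255,"tx":-3,"ty":-2,"tz":0,"rx":0,"ry":0,"rz":0}
    - {"fingers":255,"tx":-7.5,"ty":-5,"tz":0,"rx":0,"ry":0,"rz":0}
    - {"fingers":255,"tx":-12,"ty":-8,"tz":0,"rx":0,"ry":0,"rz":0}
    - {"fingers":255,"tx":-16.5,"ty":-11,"tz":0,"rx":0,"ry":0,"rz":0}
    - {"fingers":255,"tx":-21,"ty":-14,"tz":0,"rx":0,"ry":0,"rz":0}

```text
time: 4.92
eef_pos: [448.6, -223.4, 66.6]
eef_rot: [0.277, 0.961, 0.0, 0.0]
ft_force: [-0.8, 2.3, 5.2]
gripper_width: 21.7
grasp_force: 30.0
```

Request:
play_rows:
  increments:
    - {"fingers":255,"tx":-6,"ty":-4,"tz":0,"rx":0,"ry":0,"rz":0}
    - {"fingers":255,"tx":-12,"ty":-8,"tz":0,"rx":0,"ry":0,"rz":0}
    - {"fingers":255,"tx":-18,"ty":-12,"tz":0,"rx":0,"ry":0,"rz":0}
    - {"fingers":255,"tx":-22,"ty":-14.8,"tz":0,"rx":0,"ry":0,"rz":0}
    - {"fingers":255,"tx":-23.8,"ty":-15.8,"tz":0,"rx":0,"ry":0,"rz":0}

```text
time: 5.33
eef_pos: [460.5, -249.8, 66.6]
eef_rot: [0.277, 0.961, -0.0, 0.0]
ft_force: [-0.9, 1.7, 7.9]
gripper_width: 21.7
grasp_force: 30.0
```

Request:
play_rows:
  increments:
    - {"fingers":255,"tx":0,"ty":0,"tz":0,"rx":0,"ry":0,"rz":0}
    - {"fingers":255,"tx":0,"ty":0,"tz":0,"rx":0,"ry":0,"rz":0}
    - {"fingers":255,"tx":0,"ty":0,"tz":0,"rx":0,"ry":0,"rz":0}

```text
time: 5.58
eef_pos: [460.3, -249.7, 66.6]
eef_rot: [0.277, 0.961, -0.0, 0.001]
ft_force: [0.8, -0.5, 4.8]
gripper_width: 21.6
grasp_force: 30.0
```

Run:
```python
from h import *
o=status.get_obs(); th=np.radians(-32.25); ex=np.array([np.cos(th),np.sin(th)]); ey=np.array([-ex[1],ex[0]])
d=o["eef_pos"][:2]-np.array([438.14,-200.35]); print(o["eef_pos"],"moved",ex@d,ey@d,o["grasp_force"],o["ft_force"])
ims=[]
for n in("scene","top"):
    cal=K(n); im,_=viewer.snapshot(n)
    u,v=proj(n,[554.2,-287.5,60],cal).astype(int); print(n,u,v)
    ims.append(cv2.resize(im[v-30:v+30,u-40:u+40],(400,300),interpolation=cv2.INTER_CUBIC))
cv2.imwrite("pics/chk.png",np.vstack(ims))
for l,z in dict(cross=54,pin_tip=60,post_top=107).items():
  for n in("scene","top"):
    for r in viewer.mark_of(n,l)[:1]: print(n,l,round(r["score"],2),r["uv"],atz(n,r["uv"],z))
```

```text
[ 460.28415198 -249.72901411   66.60508586] moved 45.07728412551862 -29.94476510554039 30.00085026025772 [ 0.76466303 -0.52658609  4.84537071]
scene 252 217
top 246 194
scene cross 0.77 [251.8, 220.2] [ 551.42519232 -287.89657717   54.        ]
top cross 0.67 [247.4, 195.0] [ 553.40749393 -289.84644484   54.        ]
scene pin_tip 0.59 [250.7, 213.3] [ 562.74402178 -269.88351696   60.        ]
top pin_tip 0.19 [249.6, 193.8] [ 555.72781    -294.81221445   60.        ]
```

View pics/chk.png

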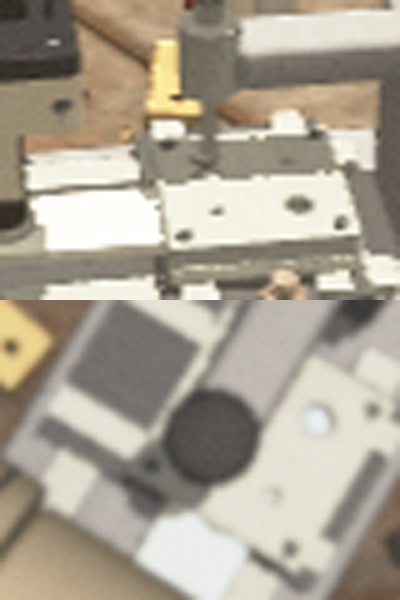

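Run:
```python
from h import *
n="scene"; cal=K(n); im=np.mean([viewer.snapshot(n)[0] for _ in range(4)],axis=0)
P=np.array([554.2,-287.5]);
for z in(54,60,100): print(z,proj(n,[*P,z],cal))
ex=np.array([.8457,-.5336])
for q in(-5,5): print(q,proj(n,[*(P+q*ex),54],cal),proj(n,[*(P+q*np.array([.5336,.8457])),54],cal))
c=im[195:235,232:282]; c=np.clip((c-30)*2.2,0,255).astype(np.uint8)
cv2.imwrite("pics/chk2.png",cv2.resize(c,None,fx=14,fy=14,interpolation=cv2.INTER_CUBIC))
```

```text
54 [252.56658934 219.7046692 ]
60 [252.56365527 217.71214788]
100 [252.54348048 204.06504262]
-5 [250.55176635 219.86101447] [252.82876808 220.88756907]
5 [254.57870886 219.54855698] [252.30689296 218.53298238]
```

View pics/chk2.png

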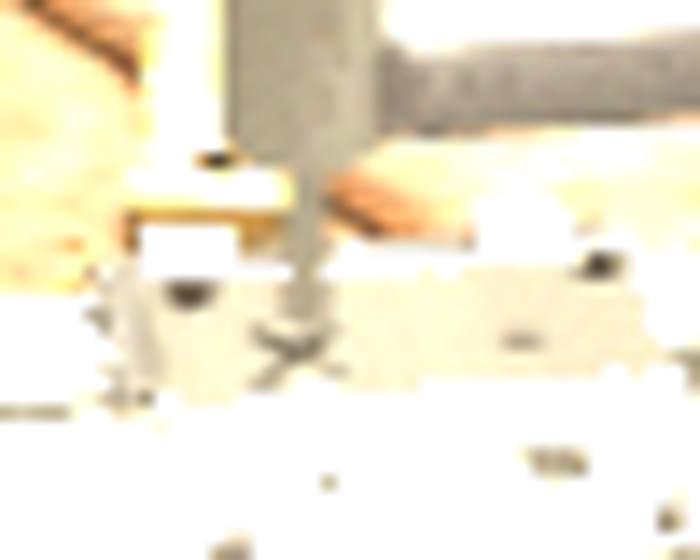

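Request:
play_rows:
  increments:
    - {"fingers":255,"tx":-0.8,"ty":0,"tz":0,"rx":0,"ry":0,"rz":0}
    - {"fingers":255,"tx":-1.5,"ty":0,"tz":0,"rx":0,"ry":0,"rz":0}
    - {"fingers":255,"tx":-1.5,"ty":0,"tz":0,"rx":0,"ry":0,"rz":0}
    - {"fingers":255,"tx":-1.5,"ty":0,"tz":0,"rx":0,"ry":0,"rz":0}
    - {"fingers":255,"tx":-1.5,"ty":0,"tz":0,"rx":0,"ry":0,"rz":0}

```text
time: 6.6
eef_pos: [461.4, -250.3, 66.6]
eef_rot: [0.277, 0.961, -0.0, 0.0]
ft_force: [-0.7, -0.7, 5.8]
gripper_width: 21.6
grasp_force: 30.0
```

Run:
```python
from h import *
n="scene"; o=status.get_obs(); th=np.radians(-32.25); ex=np.array([np.cos(th),np.sin(th)]); ey=np.array([-ex[1],ex[0]])
d=o["eef_pos"][:2]-np.array([438.14,-200.35]); print("moved",ex@d,ey@d)
im=np.mean([viewer.snapshot(n)[0] for _ in range(4)],axis=0).mean(2)
for v in range(205,223): print(v,im[v,246:262].round().astype(int))
```

```text
moved 46.30910801410063 -29.84666773426116
205 [216 199 115 105 106 106 106 108 112 115 117 116 115 132 159 162]
206 [ 94  59  85 116 106 105 107 111 115 115 118 126 140 154 154 152]
207 [208 174 178 214 208 176 124 107 110 109 112 120 133 142 146 150]
208 [210 212 213 213 211 198 145 105 104 101 102 105 112 122 133 141]
209 [181 194 197 201 201 188 137 106 101  86  85 106 110 112 119 126]
210 [100 102 101 100  98  96 101 106 107 100  85  78  95 111 117 121]
211 [241 242 225  97  96  96  99 104 108 121 129 102  76  90 106 111]
212 [241 241 218  99 102 110 106 105 107 117 148 158 130 132 132 132]
213 [241 241 228 166 126 124 112 107 108 130 162 175 196 195 195 209]
214 [183 190 201 211 228 225 157 108 121 194 240 239 240 238 239 222]
215 [ 79 105 140 140 138 133 115 106 110 123 141 142 141 141 140 141]
216 [ 76 106 142 140 138 133 115 107 110 124 140 141 142 141 142 141]
217 [126 141 141 140 139 133 116 106 109 123 142 142 141 142 142 140]
218 [140 142 140 135 125 129 137 124 115 104 111 140 142 142 141 141]
219 [141 141 141 142 137 116  99 109 108 122 141 140 140 141 141 140]
220 [139 142 142 141 141 140 124  94  96 107 131 140 140 142 138 141]
221 [140 142 143 141 131 102 102 128 133 110  89 110 140 140 140 141]
222 [140 142 141 142 136 131 139 191 238 221 140 142 141 141 142 140]
```

Request:
play_rows:
  increments:
    - {"fingers":255,"tx":0,"ty":0,"tz":0,"rx":0,"ry":0,"rz":0}
    - {"fingers":255,"tx":0,"ty":0,"tz":0,"rx":0,"ry":0,"rz":0}
    - {"fingers":255,"tx":0,"ty":0,"tz":0,"rx":0,"ry":0,"rz":0}
    - {"fingers":255,"tx":0,"ty":0,"tz":0,"rx":0,"ry":0,"rz":0}
    - {"fingers":255,"tx":0,"ty":0,"tz":0,"rx":0,"ry":0,"rz":0}

```text
time: 7.22
eef_pos: [461.4, -250.3, 66.6]
eef_rot: [0.277, 0.961, -0.0, 0.0]
ft_force: [-1.6, -1.4, 6.3]
gripper_width: 21.7
grasp_force: 30.0
```

Request:
play_rows:
  increments:
    - {"fingers":255,"tx":0,"ty":0,"tz":0,"rx":0,"ry":0,"rz":0}
    - {"fingers":255,"tx":0,"ty":0,"tz":0,"rx":0,"ry":0,"rz":0}
    - {"fingers":255,"tx":0,"ty":0,"tz":0,"rx":0,"ry":0,"rz":0}
    - {"fingers":255,"tx":0,"ty":0,"tz":0,"rx":0,"ry":0,"rz":0}
    - {"fingers":255,"tx":0,"ty":0,"tz":0,"rx":0,"ry":0,"rz":0}

```text
time: 7.63
eef_pos: [461.4, -250.3, 66.6]
eef_rot: [0.277, 0.961, -0.0, 0.0]
ft_force: [-0.2, -1.0, 6.2]
gripper_width: 21.8
grasp_force: 30.0
```

Request:
play_rows:
  increments:
    - {"fingers":255,"tx":0,"ty":0,"tz":0,"rx":0,"ry":0,"rz":0}
    - {"fingers":255,"tx":0,"ty":0,"tz":0,"rx":0,"ry":0,"rz":0}
    - {"fingers":255,"tx":0,"ty":0,"tz":0,"rx":0,"ry":0,"rz":0}
    - {"fingers":255,"tx":0,"ty":0,"tz":0,"rx":0,"ry":0,"rz":0}
    - {"fingers":255,"tx":0,"ty":0,"tz":0,"rx":0,"ry":0,"rz":0}

```text
time: 8.05
eef_pos: [461.4, -250.3, 66.6]
eef_rot: [0.277, 0.961, -0.0, 0.0]
ft_force: [-0.7, -1.1, 5.8]
gripper_width: 21.6
grasp_force: 30.0
```

Request:
play_rows:
  increments:
    - {"fingers":255,"tx":0.8,"ty":0,"tz":0,"rx":0,"ry":0,"rz":0}
    - {"fingers":255,"tx":0.8,"ty":0,"tz":0,"rx":0,"ry":0,"rz":0}
    - {"fingers":255,"tx":0.8,"ty":0,"tz":0,"rx":0,"ry":0,"rz":0}
    - {"fingers":255,"tx":0.8,"ty":0,"tz":0,"rx":0,"ry":0,"rz":0}
    - {"fingers":255,"tx":0.8,"ty":0,"tz":0,"rx":0,"ry":0,"rz":0}

```text
time: 8.47
eef_pos: [460.8, -249.9, 66.6]
eef_rot: [0.277, 0.961, -0.0, 0.0]
ft_force: [0.6, -1.2, 6.0]
gripper_width: 21.4
grasp_force: 30.0
```

Request:
play_rows:
  increments:
    - {"fingers":255,"tx":0,"ty":0,"tz":0,"rx":0,"ry":0,"rz":0}
    - {"fingers":255,"tx":0,"ty":0,"tz":0,"rx":0,"ry":0,"rz":0}
    - {"fingers":255,"tx":0,"ty":0,"tz":0,"rx":0,"ry":0,"rz":0}
    - {"fingers":255,"tx":0,"ty":0,"tz":0,"rx":0,"ry":0,"rz":0}
    - {"fingers":255,"tx":0,"ty":0,"tz":0,"rx":0,"ry":0,"rz":0}

```text
time: 8.88
eef_pos: [460.8, -249.9, 66.6]
eef_rot: [0.277, 0.961, -0.0, 0.0]
ft_force: [-1.1, -1.1, 5.9]
gripper_width: 21.6
grasp_force: 30.0
```

Request:
play_rows:
  increments:
    - {"fingers":255,"tx":0,"ty":0,"tz":0,"rx":0,"ry":0,"rz":0}
    - {"fingers":255,"tx":0,"ty":0,"tz":0,"rx":0,"ry":0,"rz":0}
    - {"fingers":255,"tx":0,"ty":0,"tz":0,"rx":0,"ry":0,"rz":0}
    - {"fingers":255,"tx":0,"ty":0,"tz":0,"rx":0,"ry":0,"rz":0}
    - {"fingers":255,"tx":0,"ty":0,"tz":0,"rx":0,"ry":0,"rz":0}

```text
time: 9.3
eef_pos: [460.7, -249.8, 66.6]
eef_rot: [0.277, 0.961, -0.0, 0.0]
ft_force: [-0.1, -0.7, 6.2]
gripper_width: 21.2
grasp_force: 30.0
```

Request:
play_rows:
  increments:
    - {"fingers":255,"tx":0,"ty":0,"tz":0,"rx":0,"ry":0,"rz":0}
    - {"fingers":255,"tx":0,"ty":0,"tz":0,"rx":0,"ry":0,"rz":0}
    - {"fingers":255,"tx":0,"ty":0,"tz":0,"rx":0,"ry":0,"rz":0}
    - {"fingers":255,"tx":0,"ty":0,"tz":0,"rx":0,"ry":0,"rz":0}
    - {"fingers":255,"tx":0,"ty":0,"tz":0,"rx":0,"ry":0,"rz":0}

```text
time: 9.72
eef_pos: [460.7, -249.9, 66.6]
eef_rot: [0.277, 0.961, -0.0, 0.0]
ft_force: [-1.1, -1.4, 6.1]
gripper_width: 21.9
grasp_force: 30.0
```

Request:
play_rows:
  increments:
    - {"fingers":255,"tx":2.4,"ty":2.2,"tz":0,"rx":0,"ry":0,"rz":0}
    - {"fingers":255,"tx":6.5,"ty":5.9,"tz":0,"rx":0,"ry":0,"rz":0}
    - {"fingers":255,"tx":11,"ty":9.9,"tz":0,"rx":0,"ry":0,"rz":0}
    - {"fingers":255,"tx":15.5,"ty":14,"tz":0,"rx":0,"ry":0,"rz":0}
    - {"fingers":255,"tx":20,"ty":18,"tz":0,"rx":0,"ry":0,"rz":0}

```text
time: 10.13
eef_pos: [453.3, -223.5, 66.6]
eef_rot: [0.277, 0.961, -0.0, 0.001]
ft_force: [0.7, -1.5, 5.7]
gripper_width: 21.8
grasp_force: 30.0
```

Request:
play_rows:
  increments:
    - {"fingers":255,"tx":4.5,"ty":4,"tz":0,"rx":0,"ry":0,"rz":0}
    - {"fingers":255,"tx":9,"ty":8.1,"tz":0,"rx":0,"ry":0,"rz":0}
    - {"fingers":255,"tx":13.5,"ty":12.1,"tz":0,"rx":0,"ry":0,"rz":0}
    - {"fingers":255,"tx":18,"ty":16.2,"tz":0,"rx":0,"ry":0,"rz":0}
    - {"fingers":255,"tx":20,"ty":18,"tz":0,"rx":0,"ry":0,"rz":0}

```text
time: 10.55
eef_pos: [445.9, -197.1, 66.6]
eef_rot: [0.277, 0.961, -0.0, 0.0]
ft_force: [-0.3, -1.4, 6.1]
gripper_width: 21.6
grasp_force: 30.0
```

Request:
play_rows:
  increments:
    - {"fingers":255,"tx":0,"ty":0,"tz":0,"rx":0,"ry":0,"rz":0}
    - {"fingers":255,"tx":0,"ty":0,"tz":0,"rx":0,"ry":0,"rz":0}
    - {"fingers":255,"tx":0,"ty":0,"tz":0,"rx":0,"ry":0,"rz":0}

```text
time: 10.8
eef_pos: [445.9, -197.1, 66.6]
eef_rot: [0.277, 0.961, 0.0, 0.0]
ft_force: [0.0, 1.5, 8.0]
gripper_width: 21.9
grasp_force: 30.0
```

Run:
```python
from h import *
n="scene"; o=status.get_obs(); th=np.radians(-32.25); ex=np.array([np.cos(th),np.sin(th)]); ey=np.array([-ex[1],ex[0]])
d=o["eef_pos"][:2]-np.array([438.14,-200.35]); print("moved",ex@d,ey@d)
im=np.mean([viewer.snapshot(n)[0] for _ in range(4)],axis=0).mean(2)
for v in range(212,226): print(v,im[v,244:264].round().astype(int))
```

```text
moved 4.851659344456312 6.874691329074674
212 [239 240 240 238 239 226 168 141 129 107 120 188 236 236 236 236 230 188
 121 128]
213 [239 240 240 238 237 237 235 220 154 107 120 189 236 236 235 236 237 210
  92 116]
214 [220 142 141 141 140 189 235 221 155 108 120 189 236 236 236 236 237 219
 166 192]
215 [141 142 142 140 141 139 138 132 116 108 110 121 137 137 138 138 139 155
 198 221]
216 [139 141 142 142 140 140 140 133 116 109 109 120 138 140 138 138 139 135
 183 233]
217 [141 142 142 142 140 141 140 132 115 109 110 123 138 139 138 137 138 138
 194 240]
218 [141 141 143 142 141 141 140 135 130 117 123 138 137 138 140 140 138 141
 165 218]
219 [139 142 141 142 140 138 130 114 107 108 111 123 139 140 140 138 139 141
 164 220]
220 [141 142 142 141 142 135 119 107 111 108 108 114 129 140 142 139 140 141
 149 204]
221 [141 142 142 141 142 140 133 115 111 110 112 129 141 140 141 142 139 138
 140 141]
222 [140 142 141 141 143 141 143 141 140 190 237 219 138 140 141 140 134 134
 191 227]
223 [221 140 142 142 143 194 238 239 238 237 237 238 237 238 230 181 124 128
 185 226]
224 [238 238 239 238 239 239 239 239 238 238 237 238 237 238 222 125  84  87
 178 237]
225 [238 238 239 238 238 239 238 239 238 237 238 238 237 237 238 239 238 238
 238 238]
```

Request:
play_rows:
  increments:
    - {"fingers":110,"tx":0,"ty":0,"tz":0,"rx":0,"ry":0,"rz":0}
    - {"fingers":110,"tx":0,"ty":0,"tz":0,"rx":0,"ry":0,"rz":0}
    - {"fingers":110,"tx":0,"ty":0,"tz":0,"rx":0,"ry":0,"rz":0}
    - {"fingers":110,"tx":0,"ty":0,"tz":0,"rx":0,"ry":0,"rz":0}
    - {"fingers":110,"tx":0,"ty":0,"tz":0,"rx":0,"ry":0,"rz":0}

```text
time: 11.42
eef_pos: [445.3, -197.5, 65.7]
eef_rot: [0.277, 0.961, 0.0, -0.0]
ft_force: [0.8, -0.5, -0.7]
gripper_width: 49.8
grasp_force: 0.0
```

Request:
play_rows:
  increments:
    - {"fingers":110,"tx":0,"ty":0,"tz":-15,"rx":0,"ry":0,"rz":0}
    - {"fingers":110,"tx":0,"ty":0,"tz":-45,"rx":0,"ry":0,"rz":0}
    - {"fingers":110,"tx":0,"ty":0,"tz":-80,"rx":0,"ry":0,"rz":0}
    - {"fingers":110,"tx":0,"ty":0,"tz":-115,"rx":0,"ry":0,"rz":0}
    - {"fingers":110,"tx":0,"ty":0,"tz":-140,"rx":0,"ry":0,"rz":0}

```text
time: 11.83
eef_pos: [446.3, -198.1, 209.3]
eef_rot: [0.277, 0.961, -0.0, 0.001]
ft_force: [0.4, -0.4, 1.0]
gripper_width: 53.1
grasp_force: 0.0
```

Request:
play_rows:
  increments:
    - {"fingers":110,"tx":0,"ty":0,"tz":-10,"rx":0,"ry":0,"rz":0}
    - {"fingers":110,"tx":0,"ty":0,"tz":-20,"rx":0,"ry":0,"rz":0}
    - {"fingers":110,"tx":0,"ty":0,"tz":-20,"rx":0,"ry":0,"rz":0}
    - {"fingers":110,"tx":0,"ty":0,"tz":-20,"rx":0,"ry":0,"rz":0}
    - {"fingers":110,"tx":0,"ty":0,"tz":-20,"rx":0,"ry":0,"rz":0}

```text
time: 12.25
eef_pos: [444.9, -197.3, 224.0]
eef_rot: [0.277, 0.961, 0.0, -0.002]
ft_force: [0.0, -0.6, 0.7]
gripper_width: 53.0
grasp_force: 0.0
```

Run:
```python
from h import *
print(status.get_obs()["time"],inc([554.7,-287,197]))
im,_=viewer.snapshot("wrist")
c=im[145:300,185:315]; cv2.imwrite("pics/w3c.png",cv2.resize(np.clip(c.astype(float)**.8*2.2,0,255).astype(np.uint8),None,fx=3.8,fy=3.8,interpolation=cv2.INTER_CUBIC))
```

```text
12.25 (array([-140.8,  -17.6,   26.6]), array([0., 0., 0.]))
```

View pics/w3c.png

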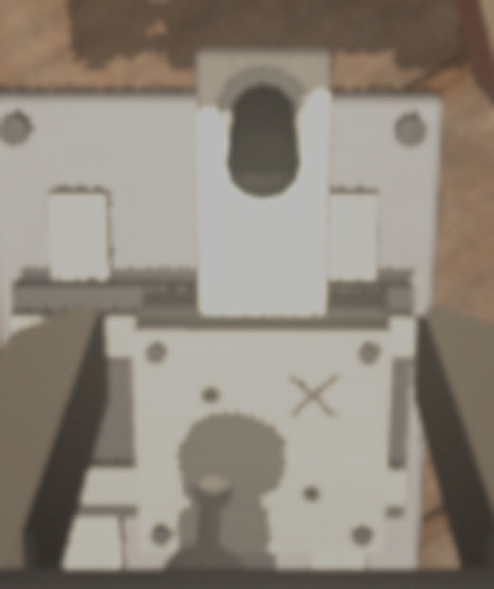

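Request:
play_rows:
  increments:
    - {"fingers":255,"tx":-25,"ty":-3.1,"tz":2,"rx":0,"ry":0,"rz":0}
    - {"fingers":255,"tx":-60,"ty":-7.5,"tz":5,"rx":0,"ry":0,"rz":0}
    - {"fingers":255,"tx":-95,"ty":-12,"tz":10,"rx":0,"ry":0,"rz":0}
    - {"fingers":255,"tx":-125,"ty":-15.6,"tz":15,"rx":0,"ry":0,"rz":0}
    - {"fingers":255,"tx":-140.8,"ty":-17.6,"tz":18,"rx":0,"ry":0,"rz":0}

```text
time: 12.72
eef_pos: [556.5, -288.9, 204.9]
eef_rot: [0.277, 0.961, 0.0, -0.001]
ft_force: [1.3, -0.1, 0.9]
gripper_width: 23.5
grasp_force: 0.0
```

Request:
play_rows:
  increments:
    - {"fingers":255,"tx":0,"ty":0,"tz":0,"rx":0,"ry":0,"rz":0}
    - {"fingers":255,"tx":0,"ty":0,"tz":0,"rx":0,"ry":0,"rz":0}
    - {"fingers":255,"tx":0,"ty":0,"tz":0,"rx":0,"ry":0,"rz":0}
    - {"fingers":255,"tx":0,"ty":0,"tz":0,"rx":0,"ry":0,"rz":0}
    - {"fingers":255,"tx":0,"ty":0,"tz":0,"rx":0,"ry":0,"rz":0}

```text
time: 13.13
eef_pos: [555.2, -287.0, 208.7]
eef_rot: [0.277, 0.961, -0.0, 0.0]
ft_force: [0.2, 0.6, 0.3]
gripper_width: 0.7
grasp_force: 0.0
```

Request:
play_rows:
  increments:
    - {"fingers":255,"tx":0,"ty":0,"tz":0,"rx":0,"ry":0,"rz":0}
    - {"fingers":255,"tx":0,"ty":0,"tz":0,"rx":0,"ry":0,"rz":0}
    - {"fingers":255,"tx":0,"ty":0,"tz":0,"rx":0,"ry":0,"rz":0}
    - {"fingers":255,"tx":0,"ty":0,"tz":0,"rx":0,"ry":0,"rz":0}
    - {"fingers":255,"tx":0,"ty":0,"tz":0,"rx":0,"ry":0,"rz":0}

```text
time: 13.55
eef_pos: [555.6, -287.6, 208.3]
eef_rot: [0.277, 0.961, -0.0, 0.0]
ft_force: [0.4, -0.4, -0.2]
gripper_width: 0.4
grasp_force: 0.0
```

Run:
```python
from h import *
o=status.get_obs();print(o["eef_pos"],o["ft_force"],inc([554.7,-287,180]))
```

```text
[ 555.62056953 -287.57625794  208.27793801] [ 0.35036795 -0.37440546 -0.21382889] (array([ 1.1, -0. , 28.3]), array([0., 0., 0.]))
```

Request:
play_rows:
  increments:
    - {"fingers":255,"tx":1,"ty":0,"tz":8,"rx":0,"ry":0,"rz":0}
    - {"fingers":255,"tx":1,"ty":0,"tz":16,"rx":0,"ry":0,"rz":0}
    - {"fingers":255,"tx":1,"ty":0,"tz":24,"rx":0,"ry":0,"rz":0}
    - {"fingers":255,"tx":1,"ty":0,"tz":28,"rx":0,"ry":0,"rz":0}
    - {"fingers":255,"tx":1,"ty":0,"tz":28,"rx":0,"ry":0,"rz":0}

```text
time: 13.97
eef_pos: [554.1, -286.6, 178.1]
eef_rot: [0.277, 0.961, 0.0, -0.001]
ft_force: [-0.4, -1.0, -0.7]
gripper_width: 0.5
grasp_force: 0.0
```

Request:
play_rows:
  increments:
    - {"fingers":255,"tx":0,"ty":0,"tz":0,"rx":0,"ry":0,"rz":0}
    - {"fingers":255,"tx":0,"ty":0,"tz":0,"rx":0,"ry":0,"rz":0}
    - {"fingers":255,"tx":0,"ty":0,"tz":2,"rx":0,"ry":0,"rz":0}
    - {"fingers":255,"tx":0,"ty":0,"tz":2,"rx":0,"ry":0,"rz":0}
    - {"fingers":255,"tx":0,"ty":0,"tz":2,"rx":0,"ry":0,"rz":0}

```text
time: 14.38
eef_pos: [554.8, -287.1, 178.2]
eef_rot: [0.277, 0.961, -0.0, 0.0]
ft_force: [0.4, -0.3, 0.7]
gripper_width: 0.7
grasp_force: 0.0
```

Request:
play_rows:
  increments:
    - {"fingers":255,"tx":0,"ty":0,"tz":1,"rx":0,"ry":0,"rz":0}
    - {"fingers":255,"tx":0,"ty":0,"tz":1,"rx":0,"ry":0,"rz":0}
    - {"fingers":255,"tx":0,"ty":0,"tz":1,"rx":0,"ry":0,"rz":0}

```text
time: 14.63
eef_pos: [554.9, -287.2, 177.3]
eef_rot: [0.277, 0.961, -0.0, 0.0]
ft_force: [-0.4, 0.0, 0.7]
gripper_width: 0.8
grasp_force: 0.5
```

Request:
play_rows:
  increments:
    - {"fingers":255,"tx":0,"ty":0,"tz":1,"rx":0,"ry":0,"rz":0}
    - {"fingers":255,"tx":0,"ty":0,"tz":1,"rx":0,"ry":0,"rz":0}
    - {"fingers":255,"tx":0,"ty":0,"tz":1,"rx":0,"ry":0,"rz":0}

```text
time: 14.88
eef_pos: [554.9, -287.2, 176.7]
eef_rot: [0.277, 0.961, -0.0, 0.0]
ft_force: [-1.4, -0.2, 5.6]
gripper_width: 0.7
grasp_force: 2.5
```

Request:
play_rows:
  increments:
    - {"fingers":255,"tx":0,"ty":0,"tz":1,"rx":0,"ry":0,"rz":0}
    - {"fingers":255,"tx":0,"ty":0,"tz":1,"rx":0,"ry":0,"rz":0}
    - {"fingers":255,"tx":0,"ty":0,"tz":1,"rx":0,"ry":0,"rz":0}

```text
time: 15.13
eef_pos: [554.9, -287.2, 175.5]
eef_rot: [0.277, 0.961, -0.0, 0.0]
ft_force: [-1.0, 0.3, 5.8]
gripper_width: 0.7
grasp_force: 2.5
```

Request:
play_rows:
  increments:
    - {"fingers":255,"tx":0,"ty":0,"tz":2,"rx":0,"ry":0,"rz":0}
    - {"fingers":255,"tx":0,"ty":0,"tz":4,"rx":0,"ry":0,"rz":0}
    - {"fingers":255,"tx":0,"ty":0,"tz":6,"rx":0,"ry":0,"rz":0}
    - {"fingers":255,"tx":0,"ty":0,"tz":7.5,"rx":0,"ry":0,"rz":0}
    - {"fingers":255,"tx":0,"ty":0,"tz":8,"rx":0,"ry":0,"rz":0}

```text
time: 15.55
eef_pos: [555.0, -287.2, 167.7]
eef_rot: [0.277, 0.961, -0.0, 0.0]
ft_force: [-2.0, 1.5, 7.9]
gripper_width: 0.3
grasp_force: 4.1
```

Request:
play_rows:
  increments:
    - {"fingers":255,"tx":0,"ty":0,"tz":1,"rx":0,"ry":0,"rz":0}
    - {"fingers":255,"tx":0,"ty":0,"tz":2,"rx":0,"ry":0,"rz":0}
    - {"fingers":255,"tx":0,"ty":0,"tz":2,"rx":0,"ry":0,"rz":0}
    - {"fingers":255,"tx":0,"ty":0,"tz":2,"rx":0,"ry":0,"rz":0}
    - {"fingers":255,"tx":0,"ty":0,"tz":2,"rx":0,"ry":0,"rz":0}

```text
time: 15.97
eef_pos: [555.0, -287.2, 166.0]
eef_rot: [0.277, 0.961, -0.0, 0.0]
ft_force: [-2.9, 1.7, 8.4]
gripper_width: 0.5
grasp_force: 4.1
```

Request:
play_rows:
  increments:
    - {"fingers":255,"tx":0,"ty":0,"tz":0,"rx":0,"ry":0,"rz":0}
    - {"fingers":255,"tx":0,"ty":0,"tz":0,"rx":0,"ry":0,"rz":0}
    - {"fingers":255,"tx":0,"ty":0,"tz":0,"rx":0,"ry":0,"rz":0}

```text
time: 16.22
eef_pos: [555.0, -287.2, 166.1]
eef_rot: [0.277, 0.961, -0.0, 0.0]
ft_force: [-3.3, 2.2, 9.0]
gripper_width: 0.2
grasp_force: 4.1
```

Run:
```python
from h import *
im,_=viewer.snapshot("scene"); u,v=252,195
cv2.imwrite("pics/fin.png",cv2.resize(im[v-35:v+40,u-50:u+50],(800,600),interpolation=cv2.INTER_CUBIC))
o=status.get_obs();print(o["eef_pos"],o["ft_force"],o["time"])
```

```text
[ 554.96302338 -287.17609747  166.03435058] [-1.78361859  1.69112752  7.64550815] 16.2667
```

View pics/fin.png

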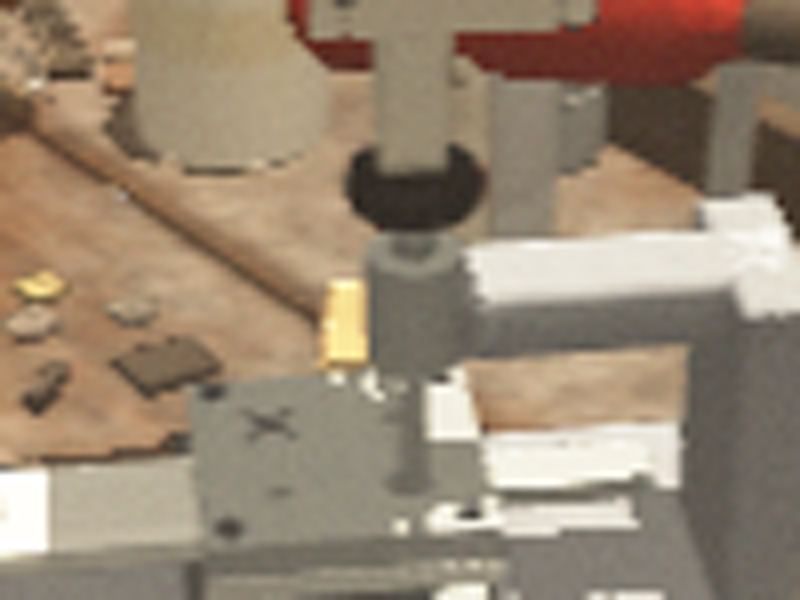

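Request:
play_rows:
  increments:
    - {"fingers":255,"tx":0,"ty":0,"tz":1,"rx":0,"ry":0,"rz":0}
    - {"fingers":255,"tx":0,"ty":0,"tz":1,"rx":0,"ry":0,"rz":0}
    - {"fingers":255,"tx":0,"ty":0,"tz":1,"rx":0,"ry":0,"rz":0}
    - {"fingers":255,"tx":0,"ty":0,"tz":1,"rx":0,"ry":0,"rz":0}
    - {"fingers":255,"tx":0,"ty":0,"tz":1,"rx":0,"ry":0,"rz":0}

```text
time: 16.68
eef_pos: [555.0, -287.2, 165.1]
eef_rot: [0.277, 0.961, -0.0, 0.0]
ft_force: [-2.8, 1.6, 9.6]
gripper_width: 0.5
grasp_force: 4.2
```

Request:
play_rows:
  increments:
    - {"fingers":255,"tx":0,"ty":0,"tz":0,"rx":0,"ry":0,"rz":0}
    - {"fingers":255,"tx":0,"ty":0,"tz":0,"rx":0,"ry":0,"rz":0}
    - {"fingers":255,"tx":0,"ty":0,"tz":0,"rx":0,"ry":0,"rz":0}
    - {"fingers":255,"tx":0,"ty":0,"tz":0,"rx":0,"ry":0,"rz":0}
    - {"fingers":255,"tx":0,"ty":0,"tz":0,"rx":0,"ry":0,"rz":0}

```text
time: 17.1
eef_pos: [555.0, -287.2, 165.2]
eef_rot: [0.277, 0.961, -0.0, 0.0]
ft_force: [-2.3, 2.2, 8.4]
gripper_width: 0.5
grasp_force: 4.2
```

```bash
python3 -c "
from cell import robot
print(robot.close_job())"
```

```text
the job is handed in; nothing more can be done
None
```

The job is handed in: I paused over a second at the cross (within about 1 mm of the pin by the scene camera), slid on to the large hole and let go of the post, then pressed the button; the arm is still holding it with the fingertips at z = 165.2 mm (target 165), 8–9 N, pin seen in the hole.

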